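# Mount the substrate carriage on the printer's dovetail rail and clamp it

### The job

Put the aluminium substrate carriage on the printer's dovetail rail: slide it on from the rail's open end, flared end first, and push it gently home until it comes up solid against the set screw of the end stop. Then turn the clamp knob on its side clockwise until it is tight, and let go with the carriage still resting against the stop's spring pin. Do not jam or force the parts, and leave the other things on the bench where they are.

Things in the scene. Friction and masses are not known exactly. Their poses are not given: they have to be found in the camera images.
- rail_mouth (a point): Open end of the dark steel dovetail rail: middle of the rail's top face at that end, 40 mm above the bench. x runs along the rail in the sliding direction (open end towards stop), y left of that, z up. The rail is 190 mm long; its dovetail is 40 mm wide near the top, 24 mm at its foot, 16 mm high.
- rail: Bright steel base plate, 255 x 180 x 12 mm, fixed on the bench, with the rail on it. Origin straight below rail_mouth at bench level, same axes. The plate reaches 15 mm beyond the rail's open end, 110 mm to its +y side and 70 mm to its -y side.
- stop_face (a point): Fixed aluminium end stop, 22 x 64 x 24 mm, saddled on the rail 125 to 155 mm past the open end. The point is the middle of its working face, which looks at the open end, 5 mm above the rail's top, axes as rail_mouth. Its top is 10.5 mm above the rail's top. What the carriage's front meets is the set screw in this face.
- carriage_grip (a point): Centre of the grey grip block of the loose carriage (about 0.4 kg), by which to hold it: 40 mm long (x), 28 mm wide (y), 40 mm high. It is 45 mm above the bench at the start, and 30 mm above the rail's top (rail_mouth) once the carriage sits on the rail. x points to the flared front end, which goes on first; y to the side with the knob; z up.
- carriage: The aluminium carriage; origin at the centre of its underside, axes as carriage_grip. 70 mm long, 72 mm wide plus a lug on the +y side (to 77 mm), 25 mm high without block and knob. Its jaws reach 15 mm below the rail's top and hook under the dovetail with about 1 mm play sideways and 2 mm upwards. The front 14 mm of the channel flares out by about 2.5 mm at the sides and roof.
- carriage_nose (a point): Middle of the carriage's front edge, the face that meets the set screw: 35 mm ahead (+x) of carriage_grip and 25 mm lower. Axes as carriage_grip.
- knob_grip (a point): Centre of the dark steel bar-shaped clamp knob that stands on the carriage's lug, on its upright axis, 56 mm to the +y side of carriage_grip and 3 mm higher. The bar is 40 mm long (this point's x), 12 mm thick (y), 32 mm high; its underside is 7 mm above the lug. At joint value 0 it lies along the carriage's x. The point turns with the knob.
- clamp_knob (a joint): Angle of the clamp knob: 0 slack, grows as it is turned clockwise seen from above, hard stop (tight) at 1.3 rad. Starts at 0 to 0.2. Turning takes 0.10 N m at first and rises to 0.17 N m near the stop; it stays where it is left.
- tape_roll: Bystander: cardboard tape roll, 72 mm across, 30 mm high, origin at its underside.
- jar: Bystander: small glass jar, 56 mm across, 75 mm high, origin at its underside.
- wrench: Bystander: steel wrench lying on the bench.
- stop: The end stop; origin straight below stop_face at bench level, same axes. A 7 mm set screw stands 4 to 34 mm proud of its face, set differently each time and not measured: feel for it. A spring pin in its end reaches 3.5 mm further and yields to under 1 N (it does not push the carriage away); home is when the front meets the solid screw.
There are look-alikes about, which are no part of the job. What is shaped like the carriage but yellow is not meant.

How it is judged:
On the way, in this order (a step that is already met when the one before it is completed fails the run):
1. the carriage is on the dovetail, its front at least 20 mm past the open end (x of carriage_nose in the frame of rail_mouth above 0.02 m and y of carriage_nose in the frame of rail_mouth between -0.004 and 0.004 m and z of carriage_nose in the frame of rail_mouth between 0.002 and 0.009 m), for 0.1 s.
2. the carriage is pushed home: its front pressed on the stop with more than 3 N (contact force between carriage and stop above 3 N and x of carriage_nose in the frame of stop_face above -0.039 m and y of carriage_nose in the frame of rail_mouth between -0.004 and 0.004 m and z of carriage_nose in the frame of rail_mouth between 0.002 and 0.009 m), for 0.15 s.
3. the clamp knob is tight (at least 1.15 of 1.3 rad) (value of joint clamp_knob above 1.15 rad), for 0.2 s.
At the end, for the whole second after the job is handed in: The carriage sits on the dovetail (front edge within 4 mm sideways of the rail's middle line, 2 to 8 mm above the rail's top, aligned within 0.06 rad), its front still touching the stop's spring pin (so within 3.5 mm of the screw), at rest, with the clamp knob turned to at least 1.15 rad (x of carriage_nose in the frame of stop_face above -0.041 m and contact force between carriage and stop above 0.1 N and y of carriage_nose in the frame of rail_mouth between -0.004 and 0.004 m and z of carriage_nose in the frame of rail_mouth between 0.002 and 0.008 m and angle between the x axis of carriage and the x axis of rail, either way round below 0.06 rad and value of joint clamp_knob above 1.15 rad and linear speed of carriage below 0.01 m/s).
It fails at once if the carriage is jammed: pressed on the rail with more than 30 N before it touches the stop (contact force between carriage and rail above 30 N and contact force between carriage and stop below 0.1 N).
It fails at once if the carriage is forced on the rail with more than 70 N (contact force between carriage and rail above 70 N).
It fails at once if the carriage is pressed on the stop with more than 18 N (contact force between carriage and stop above 18 N).
It fails at once if the tape roll, the jar or the wrench is moved by more than 20 mm (distance of any of tape_roll, jar, wrench from where it was at the start of the episode above 0.02 m).
It also fails if it takes over 72 s, if anything falls off the work surface, if the arm or the gripper's body presses on something with over 40 N, if the wrist force passes 120 N, or if a joint passes its speed limit or range.

### The arm

A 6-joint arm with a two-finger parallel gripper is mounted at the origin on the work surface. World frame = base frame: x ahead of the robot, y to its left, z up, the work surface at z = 0. Lengths are in m, angles in rad, forces in N, time in s.
With the tool pointing down it reaches from about 0.35 to 1 m from the base axis. Payload 7.1 kg.
Tool frame: the origin (TCP) lies between the finger pads; the fingertips stand 22 mm ahead of it and the grasp point (between the pads) lies 3 mm ahead of it; x points along the fingers, y is the direction in which the jaws open and shut, and the axes are right-handed (so a half turn about x gives the same grasp; the last joint's range is limited). The gripper opens to 85 mm and grips with 20 to 120 N. Pads are 22 mm wide; open, the fingers measure 114 mm over their backs; the gripper's body (76 mm by 85 mm) begins 54 mm behind the grasp point. The pads swing forward as they close: fully open they stand 13 mm farther back than shut.
Start: joints at [-0.019, 0.423, 1.63, -0, 1.089, -0.019], TCP at [0.625, 0, 0.253] pointing down, gripper open.
Joint ranges: [-3, 3], [-0.9, 2.11], [0.09, 2.58], [-1.31, 4.45], [0.11, 2.69], [-2.54, 2.54]. Speed limits (rad/s): [2.39, 2.39, 3.01, 3.14, 3.14, 3.14].

### API

Orientations are given as a rotation vector (axis times angle).
In Python, from rig import manip gives the robot as it stands. The module is installed in compiled form; this text tells all that it offers. Calls block until the motion is done:
- manip.move_to(position, orientation): joint-space move of the TCP to a pose.
- manip.servo_line(position, orientation=None, rate=0.15): straight line of the TCP; orientation=None keeps the orientation; rate is the mean speed in m/s.
- manip.set_joints(angles): joint-space move.
- manip.command_gripper(opening, f_grip=None): finger opening in m; f_grip is the grip in N (None keeps the last); returns when the fingers have stopped.
- manip.hold(seconds).
- manip.solve_ik(position, orientation): joint angles nearest the present ones, or None.
- manip.camera(name): name is "scene" or "side" or "wrist"; returns a dict with "image" (384x512x3 uint8, red, green, blue), "fx", "fy", "cx", "cy" (pixels), "cam_to_world" (4x4, takes a point from camera to world coordinates); the wrist camera has in their place "mount" (4x4, takes a point from camera to tool coordinates, whose origin is the TCP and whose axes are the tool frame's). Camera axes: x right, y down, z forward; pixel columns grow to the right and rows downward; lengths in m; the calibration is good to about 2 mm. A picture is of the moment at which its call begins: read the wrist's pose just before it. There is no depth.
A pose or a line that the arm cannot do raises manip.IKError and nothing moves.
- manip.sign_off(): hands the job in, once; it reports no verdict.
Readings, each from a call of its own:
- manip.get_time(): time.
- manip.get_joint_positions(): joint angles.
- manip.get_joint_vel(): joint speeds.
- manip.get_tau(): joint torques, N m.
- manip.get_position(): TCP position.
- manip.get_ee_rot(): TCP orientation.
- manip.get_contact_force(): force on the tool from outside, world axes, zero at the start.
- manip.get_torque(): the same for the moment, N m.
- manip.get_width(): finger opening in m.
Only numpy, scipy, OpenCV 4.12 (cv2) and the standard library are available. Lean on these libraries where they do the work, as an engineer would, in place of code of your own. Each camera call takes 0.05 s, during which the arm holds its last target.

## Working session

There is one attempt and no reset: what is moved stays moved. The work goes in short steps, each a Python script; the robot and the scene stay as the last script left them, time stands still between calls to the robot, and variables do not carry over. Pictures are saved under pics/ and viewed, and the job is handed in when it is done.

```bash
mkdir -p pics; ls; python3 - <<'E'
from rig import manip
import cv2,numpy as np,pickle
print(manip.get_time(),manip.get_position(),manip.get_ee_rot(),manip.get_width())
d={}
for n in("scene","side","wrist"):
    c=manip.camera(n);d[n]=c
    cv2.imwrite(f"pics/{n}0.png",c["image"][:,:,::-1])
    print(n,c["fx"],c["cx"],c["cy"]);print(np.round(c.get("cam_to_world",c.get("mount")),3))
pickle.dump(d,open("c0.pkl","wb"))
E
```

```text
pics
0.0 [6.24479883e-01 3.89985293e-05 2.52541090e-01] [ 1.20841854  1.21038487 -1.21031187] 0.0851831846721706
scene 360.06802293562174 253.4759316664511 194.73227835270023
[[-3.530e-01  7.190e-01 -5.990e-01  1.203e+00]
 [ 9.360e-01  2.700e-01 -2.270e-01  2.890e-01]
 [-1.000e-03 -6.410e-01 -7.680e-01  8.840e-01]
 [ 0.000e+00  0.000e+00  0.000e+00  1.000e+00]]
side 378.75047171395295 261.172776783024 193.6647699276204
[[ 0.917 -0.23   0.325  0.171]
 [-0.398 -0.565  0.723 -0.741]
 [ 0.018 -0.792 -0.61   0.743]
 [ 0.     0.     0.     1.   ]]
wrist 293.14694571838476 253.0713316833379 191.7351395656548
[[-0.001 -0.269  0.963 -0.12 ]
 [ 1.     0.     0.001  0.   ]
 [-0.     0.963  0.269 -0.069]
 [ 0.     0.     0.     1.   ]]
```

View pics/scene0.png

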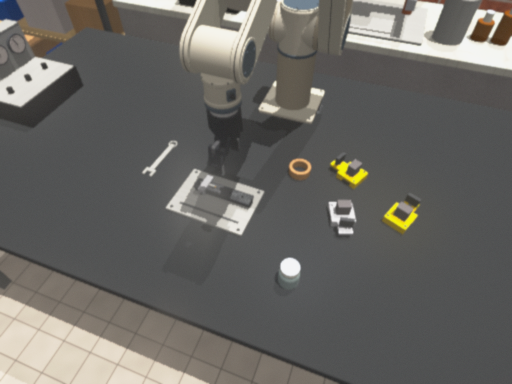

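View pics/side0.png

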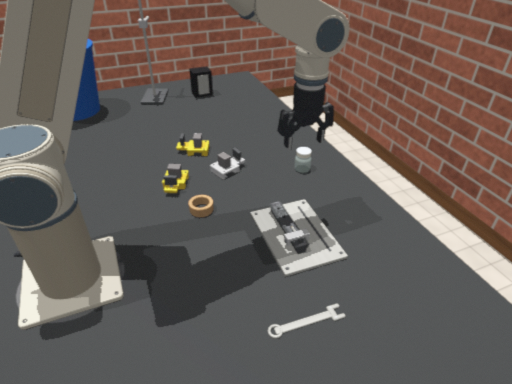

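View pics/wrist0.png

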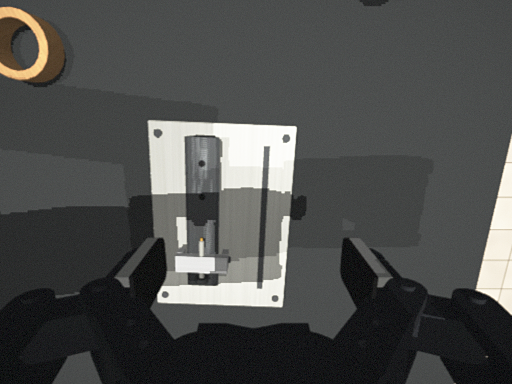

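```bash
cat > h.py <<'E'
import numpy as np,cv2
from scipy.spatial.transform import Rotation as R
def ray(c,px,T=None):
    T=c["cam_to_world"] if T is None else T
    u=np.atleast_2d(np.asarray(px,float))
    d=np.c_[(u[:,0]-c["cx"])/c["fx"],(u[:,1]-c["cy"])/c["fy"],np.ones(len(u))]@np.asarray(T)[:3,:3].T
    return np.asarray(T)[:3,3],d
def onz(c,px,z,T=None):
    o,d=ray(c,px,T); return o+d*((z-o[2])/d[:,2])[:,None]
def proj(c,P,T=None):
    T=c["cam_to_world"] if T is None else T
    q=(np.atleast_2d(P)-T[:3,3])@T[:3,:3]
    return np.c_[c["fx"]*q[:,0]/q[:,2]+c["cx"],c["fy"]*q[:,1]/q[:,2]+c["cy"]]
def wT(c,p,r):
    A=np.eye(4);A[:3,:3]=R.from_rotvec(r).as_matrix();A[:3,3]=p
    return A@c["mount"]
def crop(c,x0,y0,w,h,k,name):
    im=c["image"][y0:y0+h,x0:x0+w,::-1]
    cv2.imwrite(name,cv2.resize(im,None,fx=k,fy=k,interpolation=cv2.INTER_CUBIC))
E
python3 - <<'E'
import pickle;from h import *
d=pickle.load(open("c0.pkl","rb"))
crop(d["scene"],310,140,130,110,6,"pics/s_crop.png")
crop(d["side"],150,125,130,80,6,"pics/d_crop.png")
print(R.from_rotvec([1.2084,1.2104,-1.2103]).as_matrix().round(2))
print(onz(d["scene"],[(343,215),(350,170),(402,213),(290,275),(300,168),(160,158)],0.03).round(3))
print(onz(d["side"],[(228,164),(175,178),(195,146),(303,160),(200,205),(305,320)],0.03).round(3))
E
```

```text
[[-0.  1.  0.]
 [ 0.  0. -1.]
 [-1. -0. -0.]]
[[ 0.517  0.311  0.03 ]
 [ 0.327  0.295  0.03 ]
 [ 0.448  0.473  0.03 ]
 [ 0.758  0.222  0.03 ]
 [ 0.376  0.14   0.03 ]
 [ 0.497 -0.316  0.03 ]]
[[ 0.513  0.3    0.03 ]
 [ 0.326  0.286  0.03 ]
 [ 0.441  0.459  0.03 ]
 [ 0.764  0.227  0.03 ]
 [ 0.362  0.122  0.03 ]
 [ 0.461 -0.341  0.03 ]]
```

View pics/s_crop.png

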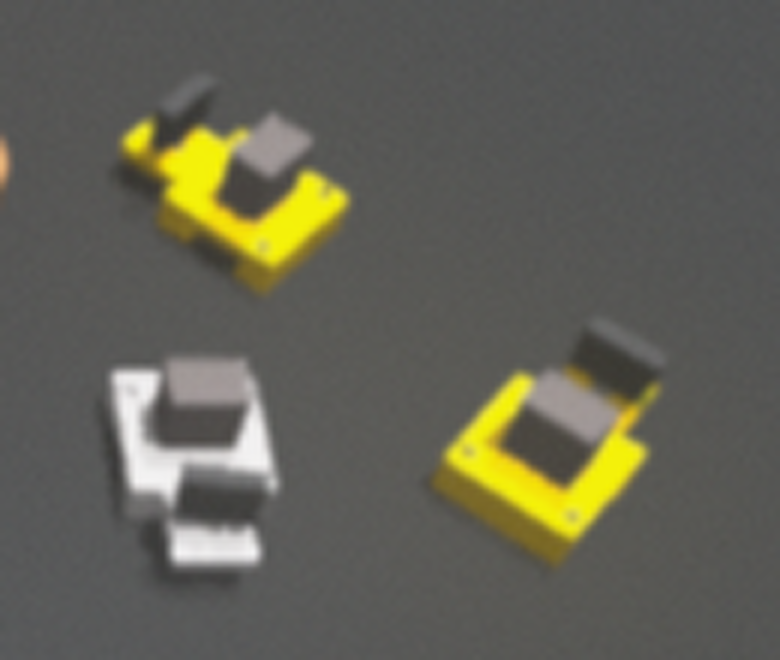

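View pics/d_crop.png

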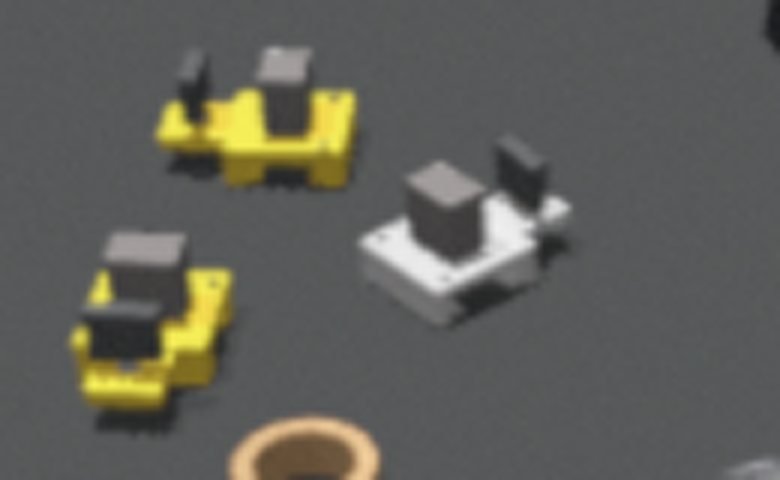

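The scene shows three carriage-shaped things: yellow at (350,170), yellow at (402,213) and aluminium at (343,215). The aluminium one at (343,215) (side view (228,164)) is the one meant, because the task rules out the yellow ones, and the crop confirms it. Its lug points towards world +x, so its front points towards world -y. The rail's open end is towards world +y, with the stop at the -y end. Next I measure both.

```bash
python3 - <<'E'
import pickle;from h import *
d=pickle.load(open("c0.pkl","rb"))
c=d["wrist"];T=wT(c,[.62448,.00004,.25254],[1.20841854,1.21038487,-1.21031187])
g=cv2.cvtColor(c["image"],cv2.COLOR_RGB2GRAY)
hsv=cv2.cvtColor(c["image"],cv2.COLOR_RGB2HSV)
m=(g>95)&(hsv[...,1]<60)
m[:,:100]=0;m[:,330:]=0
m=m.astype(np.uint8)
n,l,s,_=cv2.connectedComponentsWithStats(m);k=1+s[1:,4].argmax();print(s[k])
cn=max(cv2.findContours((l==k).astype(np.uint8),0,1)[0],key=cv2.contourArea)
print(cv2.minAreaRect(cn))
hull=cv2.convexHull(cn);q=cv2.approxPolyDP(hull,8,True)[:,0];print(q.tolist())
P=onz(c,q,.012,T);print(P.round(4))
print(np.linalg.norm(P-np.roll(P,-1,0),axis=1))
crop(c,130,110,180,210,3.0 and 2.8,"pics/w_rail.png")
crop(d["scene"],160,165,110,70,7,"pics/s_rail.png")
E
```

```text
[  147   120   150   188 21383]
((218.22232055664062, 213.7200927734375), (149.46641540527344, 183.05697631835938), 2.2025980949401855)
[[148, 120], [296, 126], [282, 307], [157, 302]]
[[ 0.4986  0.057   0.012 ]
 [ 0.676   0.0501  0.012 ]
 [ 0.666  -0.2038  0.012 ]
 [ 0.4872 -0.1957  0.012 ]]
[0.17750312 0.25407754 0.17896241 0.25294505]
```

View pics/w_rail.png

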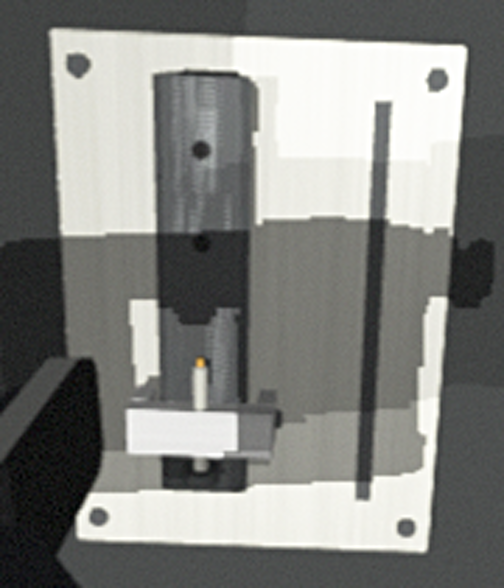

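View pics/s_rail.png

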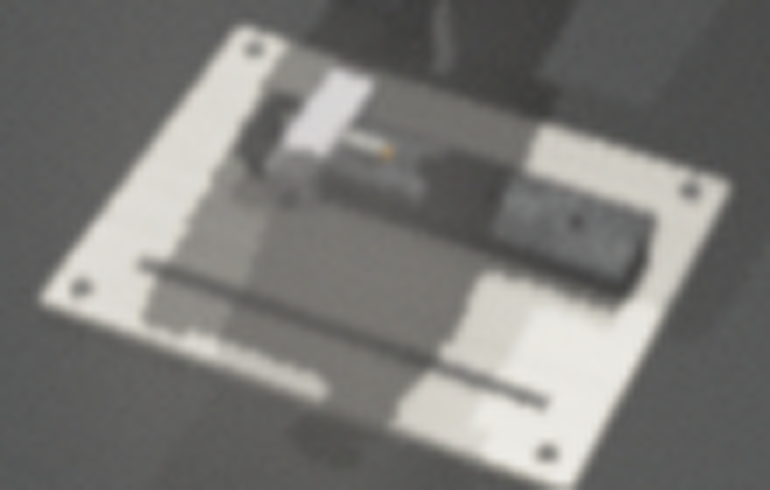

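```bash
python3 - <<'E'
from rig import manip
import pickle;from h import *
r=manip.get_ee_rot()
manip.move_to([.515,.335,.20],r)
manip.command_gripper(.055)
p,r=manip.get_position(),manip.get_ee_rot()
c=manip.camera("wrist");c["T"]=wT(c,p,r)
print(manip.get_time(),p,r)
pickle.dump(c,open("c1.pkl","wb"));cv2.imwrite("pics/w1.png",c["image"][:,:,::-1])
E
```

```text
1.95 [0.51527274 0.3346291  0.20004327] [ 1.2092155   1.20975126 -1.21044273]
```

View pics/w1.png

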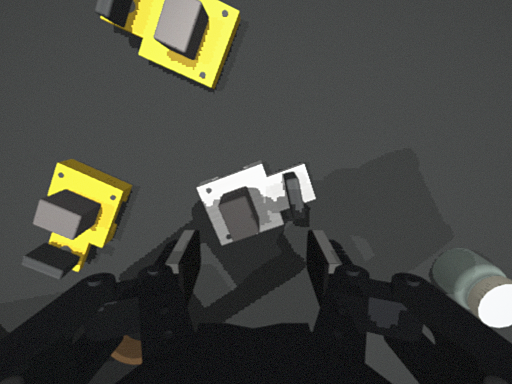

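```bash
python3 - <<'E'
import pickle;from h import *
c=pickle.load(open("c1.pkl","rb"));crop(c,185,150,140,105,5.5,"pics/w1c.png")
E
```

```text
(no output)
```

View pics/w1c.png

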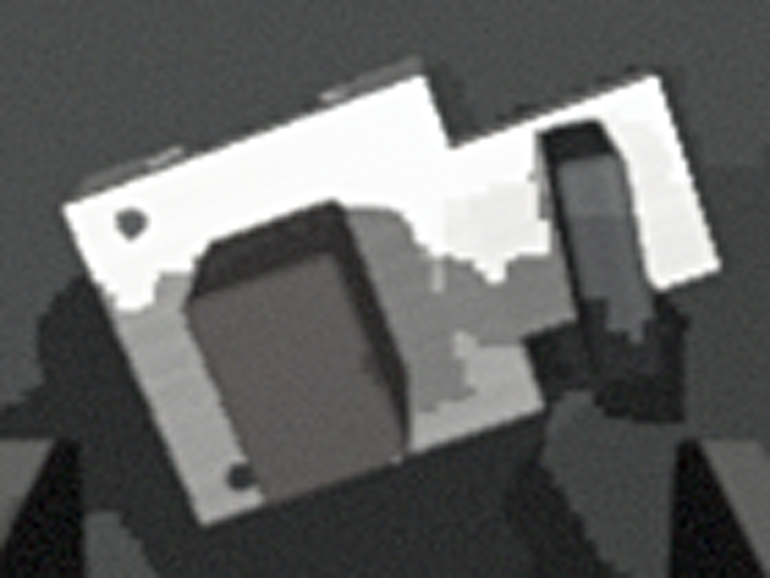

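```bash
python3 - <<'E'
import pickle;from h import *
c=pickle.load(open("c1.pkl","rb"))
f=lambda q:(np.array(q)+.5)/5.5-.5+[185,150]
A=onz(c,f([(63,205),(425,72),(545,408),(203,525)]),.025,c["T"])
B=onz(c,f([(188,300),(333,250),(408,455),(265,502)]),.065,c["T"])
for P in(A,B):
    print(P.round(4),P.mean(0)[:2]);e=np.roll(P,-1,0)-P
    print(np.linalg.norm(e,axis=1),np.degrees(np.arctan2(e[:,1],e[:,0])))
K=onz(c,f([(553,163),(612,155),(652,320),(598,330)]),.064,c["T"]);print(K)
E
```

```text
[[0.456  0.3261 0.025 ]
 [0.5243 0.3516 0.025 ]
 [0.5484 0.285  0.025 ]
 [0.4805 0.2599 0.025 ]] [0.50228556 0.30564526]
[0.07291775 0.07080863 0.07232407 0.0706784 ] [  20.40947517  -70.13637571 -159.69118527  110.34398418]
[[0.484  0.3203 0.065 ]
 [0.5082 0.3289 0.065 ]
 [0.5207 0.2924 0.065 ]
 [0.4961 0.2836 0.065 ]] [0.50223356 0.3063069 ]
[0.02569981 0.0386194  0.02613617 0.03856921] [  19.69972205  -71.03145457 -160.42796394  108.31935861]
[[0.54413422 0.34340843 0.064     ]
 [0.55370606 0.34474411 0.064     ]
 [0.56151547 0.31640348 0.064     ]
 [0.55252909 0.31463387 0.064     ]]
```

```bash
cat >> h.py <<'E'
R0=np.array([[0,1,0],[0,0,-1],[-1,0,0.]])
def ori(deg): return (R.from_euler("z",deg,degrees=True)*R.from_matrix(R0)).as_rotvec()
E
python3 - <<'E'
from rig import manip
import pickle;from h import *
o=ori(20.1)
manip.move_to([.5023,.306,.12],o)
c=manip.camera("wrist");cv2.imwrite("pics/w2.png",c["image"][:,:,::-1])
manip.servo_line([.5023,.306,.051],o,rate=.08)
print(manip.get_contact_force())
manip.command_gripper(.0,45)
print(manip.get_width(),manip.get_contact_force(),manip.get_torque())
manip.servo_line([.5023,.306,.13],o,rate=.1)
print(manip.get_time(),manip.get_width(),manip.get_position(),manip.get_contact_force(),manip.get_torque())
c=manip.camera("side");crop(c,150,90,200,150,4,"pics/d3.png")
E
```

```text
[-0.52981051  0.51371342 -0.39522441]
0.027351306704096103 [-3.02299465  0.2451689   6.54740837] [-0.18252342  0.34256428 -0.06652031]
4.7583 0.027389025202912986 [0.50182331 0.30571808 0.12941802] [-0.01323058 -0.65075927 -4.71442293] [-0.058045    0.0686993   0.05423631]
```

View pics/d3.png

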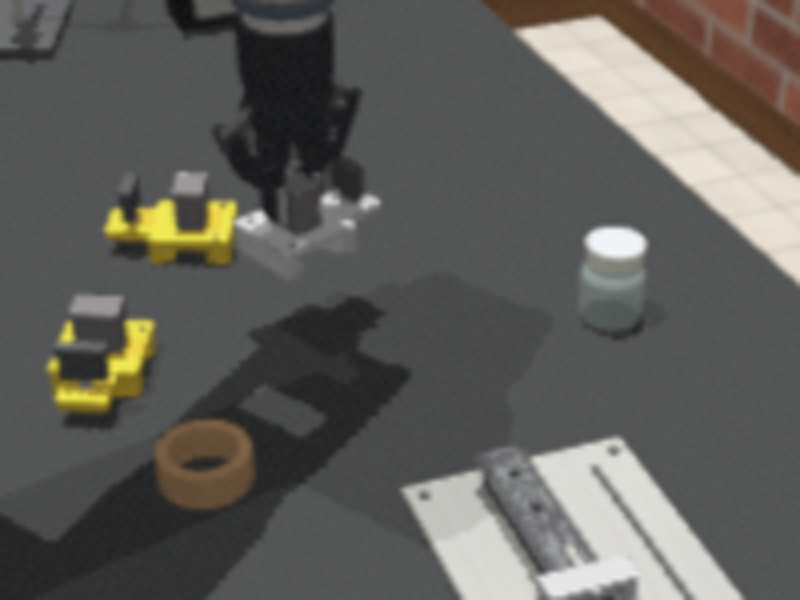

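View pics/w2.png

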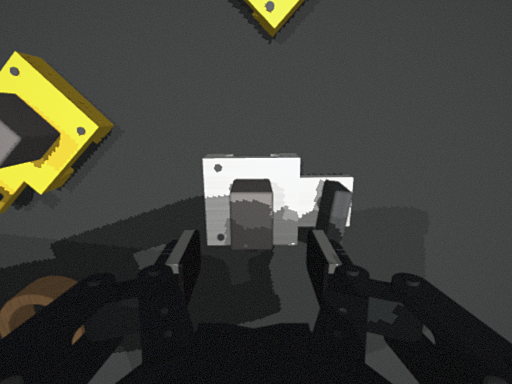

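```bash
python3 - <<'E'
from rig import manip
import pickle;from h import *
o=ori(-2.4)
manip.move_to([.575,.0,.20],o)
p,r=manip.get_position(),manip.get_ee_rot()
c=manip.camera("wrist");c["T"]=wT(c,p,r)
print(manip.get_time(),p,r,manip.get_joint_positions())
pickle.dump(c,open("c3.pkl","wb"));cv2.imwrite("pics/w3.png",c["image"][:,:,::-1])
crop(c,130,70,200,150,4,"pics/w3c.png")
E
```

```text
6.0833 [0.5747176  0.00094233 0.19954314] [ 1.23920627  1.19048975 -1.23965879] [-1.87257682e-02  4.18455145e-01  1.78270419e+00  4.01114739e-04
  9.41379555e-01  2.13250699e-02]
```

View pics/w3.png

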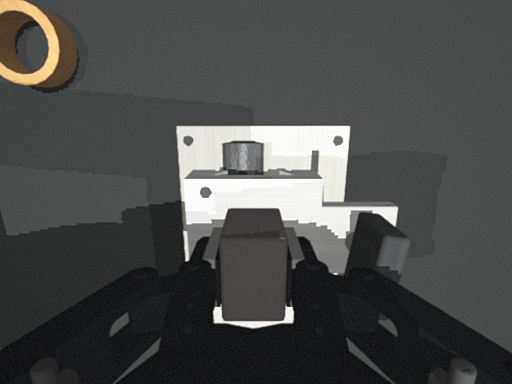

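View pics/w3c.png

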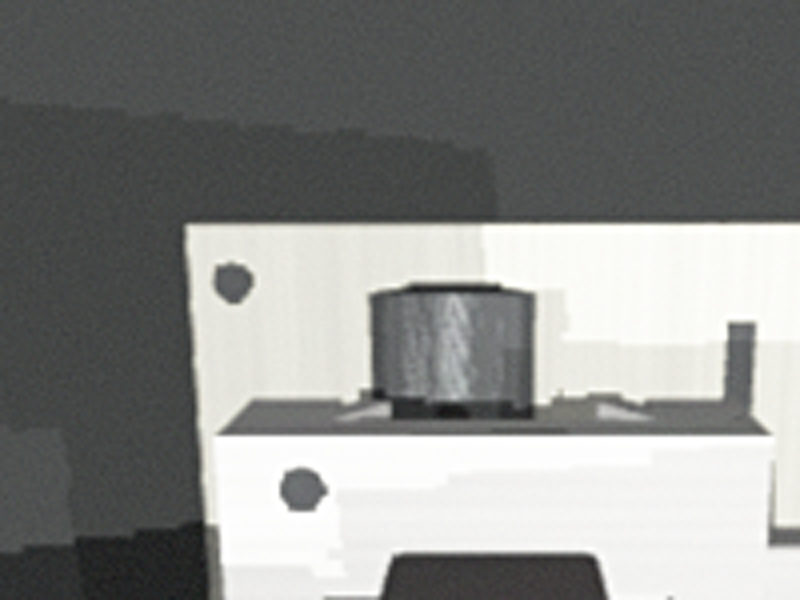

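```bash
python3 - <<'E'
import pickle;from h import *
c=pickle.load(open("c3.pkl","rb"));p=np.array([.5747,.00094,.19954])
f=lambda q:(np.array(q)+.5)/4-.5+[130,70]
T=c["T"]
g=cv2.cvtColor(c["image"],cv2.COLOR_RGB2GRAY)
print(g[150,170:190],g[150,212:230],g[150,256:275],g[150,335:356],g[195,176:192],g[190,316:328])
th=np.radians(-2.4);xd=np.array([np.sin(th),-np.cos(th)]);yd=np.array([np.cos(th),np.sin(th)])
L=lambda P,o:np.c_[(P[:,:2]-o)@xd,(P[:,:2]-o)@yd]
m=np.array([.5668,.0401])
print("rail",L(onz(c,f([(371,293),(371,390),(535,293),(535,390)]),.04,T),m).round(4))
print("plate",L(onz(c,np.r_[f([(186,224)]),[[349.5,126.2]]],.012,T),m).round(4))
print("carr",L(onz(c,f([(217,434),(770,434)]),p[2]-.026,T),p[:2]).round(4))
E
```

```text
[ 69  70  71  68  67  68  67 114 192 230 228 228 227 230 230 229 228 227
 228 231] [228 226 225 227 229 229 231 233 235 224 166  87  81  85 102 104 101  98] [120 121 121 125 105  94  94 152 225 238 230 231 234 233 235 235 245 251
 251] [249 249 250 251 252 252 251 250 251 252 252 255 249 160  78  76  81  78
  80  81  78] [ 70  66  64  64 101 181 231 230 245 253 252 251 251 251 251 251] [243 243 244 244 245 246 222 196 236 237 239 240]
rail [[ 0.0002 -0.0195]
 [ 0.0235 -0.0201]
 [ 0.0001  0.0194]
 [ 0.0234  0.0196]]
plate [[-0.0143 -0.0694]
 [-0.014   0.1085]]
carr [[-0.035  -0.0353]
 [-0.0351  0.0354]]
```

```bash
cat >> h.py <<'E'
TH=-2.4
th=np.radians(TH);XD=np.array([np.sin(th),-np.cos(th),0]);YD=np.array([np.cos(th),np.sin(th),0])
M=np.array([.5668,.0401,0])
def rp(s,l,z): return M+s*XD+l*YD+[0,0,z]
def loc(p): p=np.asarray(p); return np.array([(p-M)@XD,(p-M)@YD,p[2]])
E
python3 - <<'E'
from rig import manip
import pickle;from h import *
o=ori(TH)
manip.move_to(rp(-.075,-.0002,.13),o)
manip.servo_line(rp(-.075,-.0002,.0765),o,rate=.08)
manip.hold(.3)
p=manip.get_position();print(loc(p)*1e3)
t=rp(-.075,-.0002,.0765); t2=t+(t-p)
manip.servo_line(t2,o,rate=.05);manip.hold(.2)
print(manip.get_time(),loc(manip.get_position())*1e3,(t2-t)*1e3)
print(manip.get_contact_force(),manip.get_torque(), (R.from_rotvec(manip.get_ee_rot())*R.from_rotvec(o).inv()).as_rotvec(degrees=True))
for n in("scene","side"):
    c=manip.camera(n);pickle.dump(c,open(n+"4.pkl","wb"))
    if n=="scene": crop(c,180,130,160,120,5,"pics/s4.png")
    else: crop(c,220,130,140,105,5.5,"pics/d4.png")
E
```

```text
[-7.50789123e+01  4.41535362e-02  7.69433331e+01]
8.25 [-74.91838286  -0.44697322  76.04821926] [-0.24724388 -0.06861898 -0.4433331 ]
[-0.5672669  -0.92018435 -4.52488074] [0.01928816 0.00893652 0.03661055] [-0.00151324  0.00091091  0.00080644]
```

View pics/s4.png

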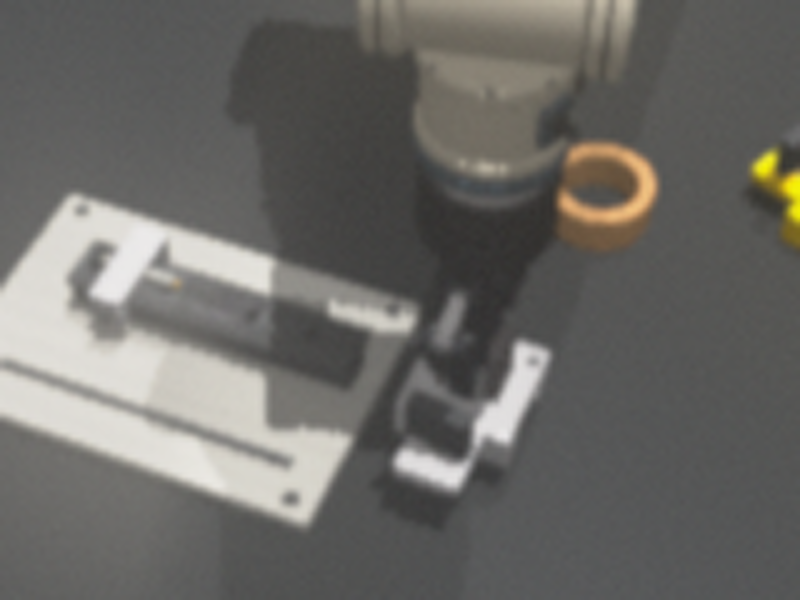

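View pics/d4.png

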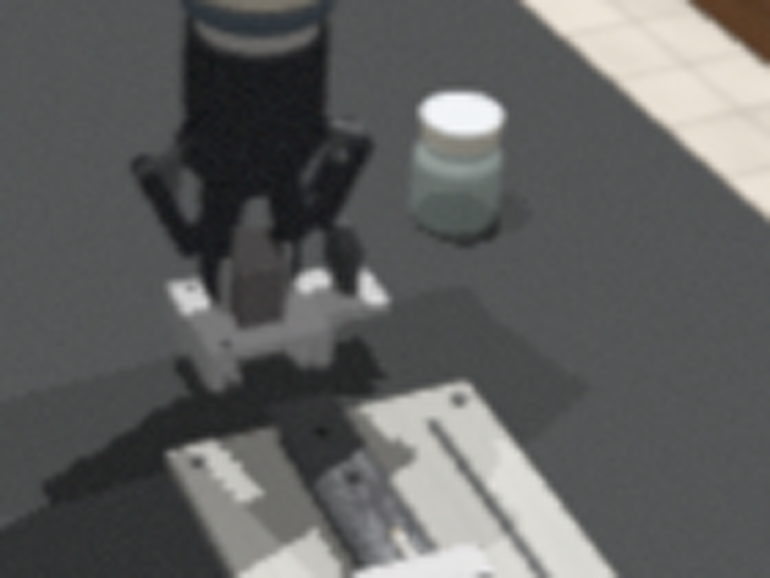

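```bash
cat >> h.py <<'E'
def FL(manip,n=6):
    F=[];
    for _ in range(n):
        F.append(np.r_[manip.get_contact_force(),manip.get_torque()]);manip.hold(.01)
    F=np.mean(F,0);f,t=F[:3],F[3:]
    return np.array([f@XD,f@YD,f[2],t@XD,t@YD,t[2]])
def PL(manip,n=8):
    P=[]
    for _ in range(n): P.append(manip.get_position());manip.hold(.01)
    return loc(np.mean(P,0))
E
python3 - <<'E'
from rig import manip
from h import *
o=ori(TH)
manip.servo_line(rp(-.075,-.0002,.0765),o,rate=.05);manip.hold(.2)
print((PL(manip,10)*1e3).round(2),FL(manip,10).round(2))
manip.servo_line(rp(-.038,-.0002,.0765),o,rate=.06)
manip.hold(.15);F0=FL(manip,10);np.save("F0.npy",F0);print(F0.round(2))
l=-.0002;z=.0765
for s in np.arange(-.036,-.0125,.002):
    manip.servo_line(rp(s,l,z),o,rate=.03)
    f=FL(manip,4)-F0;print(round(s*1e3+35,1),f.round(2),(PL(manip,3)*1e3).round(2))
    if np.abs(f[:3]).max()>6: print("stop");break
print(manip.get_time())
E
```

```text
[-75.    -0.21  76.49] [ 0.09  0.07 -4.89 -0.05  0.01  0.02]
[ 0.11 -0.19 -4.79 -0.04  0.   -0.01]
-1.0 [0.   0.43 0.29 0.02 0.02 0.02] [-36.01  -0.23  76.49]
1.0 [ 0.01  0.42 -0.35 -0.03 -0.01  0.01] [-33.91  -0.19  76.51]
3.0 [-0.25  0.44 -0.16 -0.03 -0.01 -0.01] [-31.92  -0.19  76.5 ]
5.0 [-0.24  0.09  0.01 -0.02  0.01  0.01] [-29.94  -0.2   76.51]
7.0 [-0.34 -0.15  0.09 -0.03  0.01  0.02] [-27.92  -0.21  76.5 ]
9.0 [-0.24 -0.16  0.14 -0.01  0.02  0.02] [-25.93  -0.2   76.49]
11.0 [-0.37  0.46 -0.45 -0.02  0.02  0.03] [-23.93  -0.18  76.51]
13.0 [ 0.06  0.66  0.13 -0.02 -0.01  0.02] [-21.92  -0.18  76.53]
15.0 [-0.18  0.34  1.93  0.02  0.03  0.02] [-1.994e+01 -3.000e-02  7.664e+01]
17.0 [-0.68  0.48  2.86  0.03  0.    0.05] [-1.790e+01  1.000e-02  7.665e+01]
19.0 [-0.83  0.27  3.36  0.05  0.09  0.03] [-1.596e+01 -3.000e-02  7.664e+01]
21.0 [-2.28  0.31  5.1   0.05  0.3   0.04] [-1.398e+01 -3.000e-02  7.664e+01]
13.6667
```

```bash
python3 - <<'E'
from rig import manip
from h import *
o=ori(TH);F0=np.load("F0.npy")
l=.0;z=.0772
s=-.014
manip.servo_line(rp(s,l,z),o,rate=.02);manip.hold(.1)
print((FL(manip,6)-F0).round(2),(PL(manip,6)*1e3).round(2))
for s in np.arange(-.012,.0105,.002):
    manip.servo_line(rp(s,l,z),o,rate=.03)
    f=FL(manip,4)-F0;print(round(s*1e3+35,1),f.round(2),(PL(manip,2)*1e3).round(2),round(z*1e3,2))
    if np.abs(f[:3]).max()>7: print("stop");break
    z+=np.clip((f[2]-1)*1e-4,-.0002,.0003) ; l+=np.clip(f[1]*.5e-4,-.0001,.0001)
print(manip.get_time(),l,z)
c=manip.camera("scene");crop(c,180,130,160,120,5,"pics/s5.png")
c=manip.camera("side");crop(c,220,160,140,105,5.5,"pics/d5.png")
E
```

```text
[ 0.02  0.47 -0.3  -0.01 -0.03  0.03] [-13.87  -0.35  76.87]
23.0 [-0.12 -0.    0.25 -0.    0.    0.02] [-1.188e+01 -3.000e-02  7.719e+01] 77.2
25.0 [-0.06 -0.14  0.28  0.    0.01  0.02] [-9.920e+00 -2.000e-02  7.712e+01] 77.13
27.0 [-0.32  0.44  0.18  0.01 -0.02  0.03] [-7.930e+00 -2.000e-02  7.704e+01] 77.05
29.0 [-0.55  0.57  0.13  0.01  0.02 -0.  ] [-5.93  0.   76.96] 76.97
31.0 [-0.28  0.19  0.04 -0.03  0.    0.  ] [-3.940e+00  5.000e-02  7.688e+01] 76.88
33.0 [-0.49  0.14  0.31 -0.01 -0.01  0.03] [-1.920e+00  4.000e-02  7.679e+01] 76.79
35.0 [-0.15  0.39 -0.24 -0.02 -0.   -0.02] [8.000e-02 6.000e-02 7.672e+01] 76.72
37.0 [ 0.4   0.21  0.95  0.02 -0.08  0.01] [ 2.14  0.2  76.68] 76.59
39.0 [ 0.3  -0.17  1.62  0.02 -0.17  0.02] [ 4.16  0.2  76.68] 76.59
41.0 [ 1.11 -0.28  1.63  0.   -0.23 -0.  ] [ 6.15  0.09 76.68] 76.65
43.0 [ 0.86  0.29  0.71 -0.01 -0.14 -0.02] [8.120e+00 1.000e-02 7.668e+01] 76.71
45.0 [ 0.62  0.01  1.36  0.02 -0.11  0.02] [10.13  0.08 76.68] 76.69
17.7167 8.310993630818747e-05 0.07672112074347107
```

View pics/d5.png

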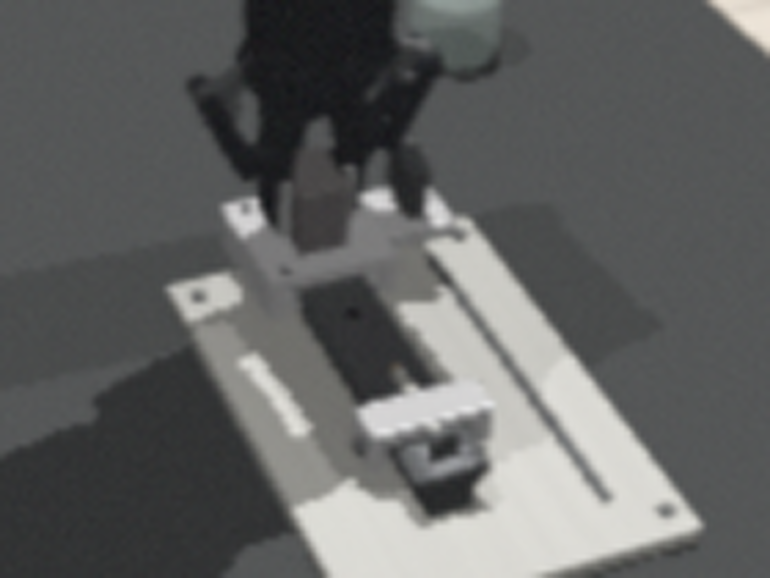

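View pics/s5.png

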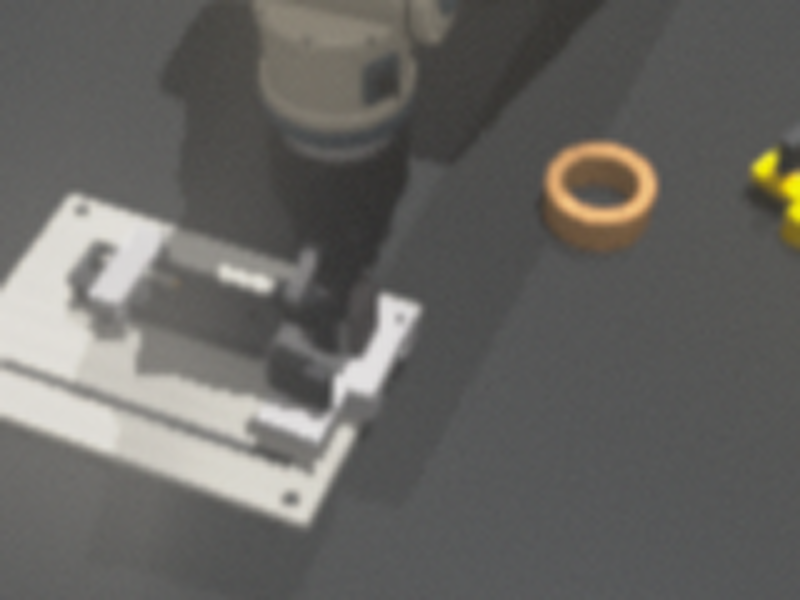

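```bash
python3 - <<'E'
import pickle;from h import *
d=pickle.load(open("c0.pkl","rb"))
c=d["wrist"];T=wT(c,[.62448,.00004,.25254],[1.20841854,1.21038487,-1.21031187])
for n,cc,TT in(("w",c,T),("s",d["scene"],d["scene"]["cam_to_world"]),("d",d["side"],d["side"]["cam_to_world"])):
    hsv=cv2.cvtColor(cc["image"],cv2.COLOR_RGB2HSV)
    m=(hsv[...,0]>8)&(hsv[...,0]<25)&(hsv[...,1]>90)
    v,u=np.nonzero(m)
    P=np.array([loc(q) for q in onz(cc,np.c_[u,v],.045,TT)])
    k=(np.abs(P[:,1])<.02)&(P[:,0]>.05)&(P[:,0]<.17)
    print(n,np.c_[u,v][k].tolist(),(P[k,:2]*1e3).round(1).tolist())
f=lambda q:(np.array(q)+.5)/2.8-.5+[130,110]
# stop top face front edge z=.0505
print([ (loc(q)*1e3).round(1) for q in onz(c,f([(127,408),(238,408),(278,408),(201,352),(201,408)]),.0505,T)])
print([ (loc(q)*1e3).round(1) for q in onz(c,f([(201,356),(201,366)]),.045,T)])
E
```

```text
w [[201, 237], [200, 238], [201, 238], [202, 238], [200, 239], [201, 239], [202, 239], [200, 240], [201, 240], [202, 240]] [[120.1, -0.5], [121.5, -1.7], [121.4, -0.5], [121.4, 0.7], [122.8, -1.7], [122.8, -0.5], [122.7, 0.7], [124.1, -1.7], [124.1, -0.5], [124.0, 0.7]]
s [] []
d [] []
[array([143.2, -31.2,  50.5]), array([141.2,  16.9,  50.5]), array([140.4,  34.3,  50.5]), array([115.5,   1. ,  50.5]), array([141.8,   0.9,  50.5])]
[array([1.199e+02, 1.000e-01, 4.500e+01]), array([124.6,   0. ,  45. ])]
```

```bash
python3 - <<'E'
from rig import manip
from h import *
o=ori(TH);F0=np.load("F0.npy")
l=.0001;z=.0767
for s in np.arange(.014,.0775,.004):
    manip.servo_line(rp(s,l,z),o,rate=.04)
    f=FL(manip,3)-F0
    print(round(s*1e3+35,1),f[:3].round(1),end=" | ")
    if np.abs(f[:3]).max()>6: print("stop");break
    z+=np.clip((f[2]-1)*1e-4,-.0001,.0003); l+=np.clip(f[1]*.5e-4,-.0001,.0001)
b=FL(manip,8)-F0;print(b.round(2),l,z,manip.get_time())
while s<.1:
    s+=.0004
    manip.servo_line(rp(s,l,z),o,rate=.015)
    f=FL(manip,2)-F0
    if f[0]<b[0]-2.5:
        print(round(s*1e3+35,1),f[:3].round(1),(PL(manip,3)*1e3).round(2))
        if f[0]<b[0]-6:break
print(round(s*1e3+35,1),(FL(manip,6)-F0).round(2),(PL(manip,6)*1e3).round(2),manip.get_time())
E
```

```text
49.0 [0.7 0.3 1.2] | 53.0 [0.2 0.4 0.2] | 57.0 [0.6 0.3 0.9] | 61.0 [1.  0.2 1.6] | 65.0 [0.5 0.5 0.9] | 69.0 [0.9 0.  1.2] | 73.0 [0.6 0.1 0.9] | 77.0 [ 0.8 -0.1  0.9] | 81.0 [0.6 0.4 1. ] | 85.0 [0.2 0.3 0.6] | 89.0 [ 1.2 -0.5  1.6] | 93.0 [0.9 0.3 1.2] | 97.0 [ 0.5 -0.2  1.1] | 101.0 [0.1 0.4 0.6] | 105.0 [0.3 0.5 0.4] | 109.0 [0.5 0.4 1.2] | [ 0.78  0.28  1.49 -0.   -0.13  0.  ] 0.00026392853185590407 0.07664401854646294 22.2833
112.6 [-1.9  0.3  2.7] [77.62  0.3  76.67]
113.8 [-1.8 -0.4  3.3] [78.83  0.29 76.66]
114.6 [-2.3  0.3  4.2] [79.62  0.29 76.67]
115.0 [-2.1  0.7  4.1] [80.03  0.31 76.67]
115.8 [-2.6  0.9  4.7] [80.83  0.28 76.66]
116.2 [-2.6  0.1  4.6] [81.23  0.29 76.66]
116.6 [-3.3  0.1  5.3] [81.63  0.28 76.65]
117.0 [-3.   0.6  5.8] [82.02  0.28 76.66]
117.4 [-3.4  1.   5. ] [82.42  0.3  76.67]
117.8 [-3.2  0.4  5.6] [82.83  0.28 76.66]
118.2 [-3.3  0.4  5.3] [83.23  0.29 76.66]
118.6 [-3.2 -0.1  5.5] [83.63  0.3  76.67]
119.0 [-3.2  0.4  5.4] [84.03  0.29 76.66]
119.4 [-3.6  0.1  5.3] [84.43  0.25 76.65]
119.8 [-3.1  0.6  5.8] [84.8   0.28 76.66]
120.2 [-4.   0.1  6.5] [85.17  0.28 76.67]
120.6 [-4.3 -0.7  6.8] [85.62  0.29 76.68]
121.0 [-4.4 -0.   6.3] [86.01  0.27 76.65]
121.4 [-4.3  0.1  7.4] [86.42  0.28 76.66]
121.8 [-4.5  0.1  6.8] [86.81  0.28 76.66]
122.2 [-5.   0.4  7.1] [87.21  0.29 76.67]
122.6 [-5.   0.5  8. ] [87.6   0.27 76.66]
123.0 [-4.9  1.   8.1] [87.97  0.28 76.67]
123.4 [-4.9  0.5  7.8] [88.26  0.31 76.69]
123.8 [-8.5  0.1  6.9] [88.34  0.29 76.68]
123.8 [-7.75  0.42  7.08  0.04  1.29  0.02] [88.33  0.27 76.67] 32.875
```

```bash
python3 - <<'E'
from rig import manip
from h import *
o=ori(TH);F0=np.load("F0.npy")
l=.00028;z=.0766;s=.0888
for i in range(4):
    z+=.0002
    manip.servo_line(rp(s,l,z),o,rate=.02);f=FL(manip,4)-F0
    print(round(z*1e3,2),f.round(2),(PL(manip,3)*1e3).round(2))
    if f[2]<2:break
for i in range(12):
    if f[0]<-7.5:break
    s+=.00015
    manip.servo_line(rp(s,l,z),o,rate=.02);f=FL(manip,4)-F0
    print(round(s*1e3+35,2),f.round(2),(PL(manip,3)*1e3).round(2))
manip.hold(.3)
print((FL(manip,8)-F0).round(2),(PL(manip,8)*1e3).round(2),manip.get_time())
E
```

```text
76.8 [-7.84  1.07  6.02  0.11  1.28  0.02] [88.35  0.26 76.67]
77.0 [-7.56  1.29  3.7   0.21  1.24  0.06] [88.38  0.23 76.69]
77.2 [-7.74  2.39  2.21  0.33  1.25  0.07] [88.39  0.19 76.72]
77.4 [-7.28  2.82  0.4   0.41  1.29  0.08] [88.4   0.2  76.76]
123.95 [-7.72  2.91  0.82  0.4   1.42  0.06] [88.43  0.19 76.76]
[-7.92  2.85  0.26  0.43  1.37  0.1 ] [88.43  0.2  76.76] 34.85
```

```bash
python3 - <<'E'
from rig import manip
from h import *
o=ori(TH);F0=np.load("F0.npy")
s=.08895;l=.00015;z=.0774
for i in range(6):
    s+=.0001
    manip.servo_line(rp(s,l,z),o,rate=.02);f=FL(manip,5)-F0
    print(round(s*1e3+35,2),f.round(2),(PL(manip,3)*1e3).round(2))
    if f[0]<-10:break
manip.hold(.3)
print((FL(manip,8)-F0).round(2),(PL(manip,8)*1e3).round(2),manip.get_time())
E
```

```text
124.05 [-8.32  2.74 -0.07  0.47  1.48  0.13] [88.47  0.17 76.78]
124.15 [-8.59  3.11  0.59  0.48  1.59  0.09] [88.48  0.18 76.78]
124.25 [-9.39  3.13  0.79  0.49  1.68  0.11] [88.49  0.19 76.8 ]
124.35 [-9.62  2.89  0.56  0.47  1.77  0.12] [88.52  0.18 76.79]
124.45 [-9.98  2.53  0.9   0.47  1.83  0.12] [88.54  0.15 76.79]
124.55 [-11.01   2.64   0.86   0.51   1.93   0.09] [88.56  0.21 76.82]
[-10.82   2.89   0.63   0.48   1.92   0.1 ] [88.56  0.18 76.81] 37.1833
```

```bash
python3 - <<'E'
from rig import manip
import pickle;from h import *
o=ori(TH);F0=np.load("F0.npy")
manip.servo_line(rp(.0886,.0002,.0768),o,rate=.02)
print((FL(manip,5)-F0).round(2),(PL(manip,4)*1e3).round(2))
manip.command_gripper(.046,40)
print(manip.get_width(),FL(manip,5).round(2))
manip.servo_line(rp(.0886,.0002,.150),o,rate=.12)
manip.command_gripper(.034)
manip.servo_line(rp(.0700,.0562,.16),ori(TH),rate=.12);manip.hold(.1)
p,r=manip.get_position(),manip.get_ee_rot()
c=manip.camera("wrist");c["T"]=wT(c,p,r)
pickle.dump(c,open("c6.pkl","wb"));cv2.imwrite("pics/w6.png",c["image"][:,:,::-1])
print(manip.get_time(),manip.get_width())
E
```

```text
[-6.51  1.15  5.73  0.14  1.02  0.07] [88.37  0.21 76.68]
0.04574451068502762 [-0.03 -0.2   0.09 -0.03  0.02  0.01]
39.7 0.03466174800079914
```

View pics/w6.png

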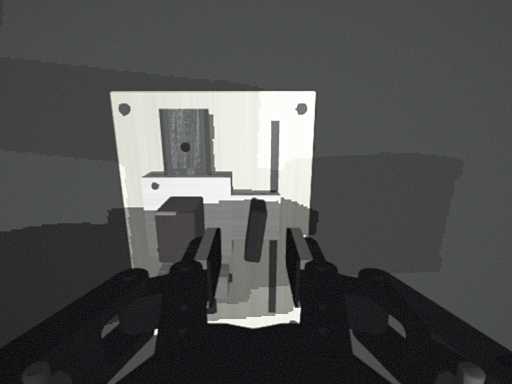

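```bash
python3 - <<'E'
import pickle;from h import *
c=pickle.load(open("c6.pkl","rb"));c["image"]=cv2.convertScaleAbs(c["image"],alpha=1.8);crop(c,140,160,160,120,5,"pics/w6c.png")
# predicted knob top corners at 0 and .07 rad
for a in(0,.07):
    x=np.array([np.cos(-a),np.sin(-a)]);y=np.array([-x[1],x[0]])
    P=[rp(.0884+i*.02*x[0]+j*.006*y[0],.0562+i*.02*x[1]+j*.006*y[1],.089) for i,j in((-1,-1),(-1,1),(1,1),(1,-1))]
    print(((proj(c,P,c["T"])-[140,160]+.5)*5).round())
E
```

```text
[[532. 256.]
 [619. 256.]
 [616. 517.]
 [534. 517.]]
[[542. 254.]
 [629. 260.]
 [607. 520.]
 [524. 514.]]
```

View pics/w6c.png

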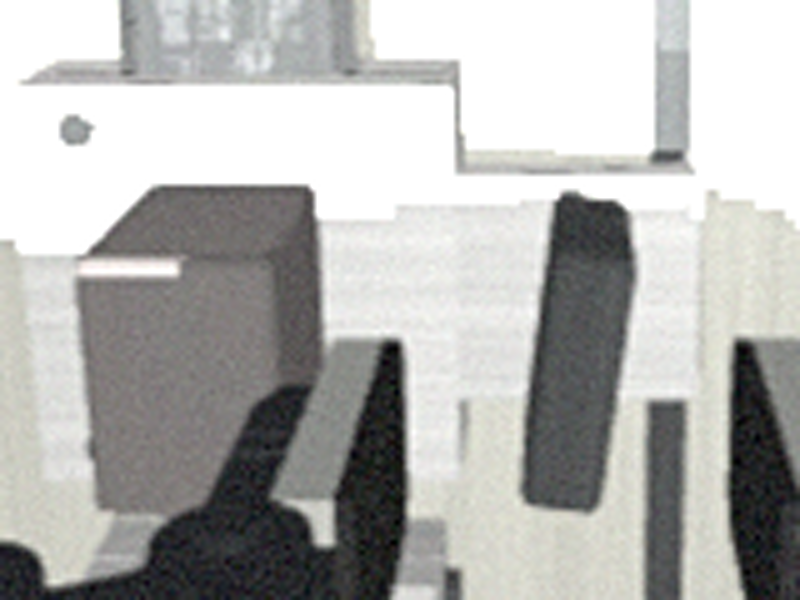

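```bash
python3 - <<'E'
from rig import manip
from h import *
a=5.
o=ori(TH-a)
P=lambda z:rp(.0883,.0563,z)
manip.servo_line(P(.16),o,rate=.06)
manip.servo_line(P(.115),o,rate=.12)
manip.servo_line(P(.081),o,rate=.06)
manip.hold(.15);F0=FL(manip,6);np.save("F1.npy",F0);print("free",F0.round(2))
manip.command_gripper(.0,35)
print(manip.get_width(),(FL(manip,6)-F0).round(2),(PL(manip,4)*1e3).round(2),manip.get_time())
E
```

```text
free [ 0.08 -0.13 -0.08 -0.    0.    0.01]
0.011459224539944591 [-0.17 -0.51  2.67 -0.18 -0.01 -0.09] [88.32 56.44 81.32] 42.0
```

```bash
python3 - <<'E'
from rig import manip
from h import *
F0=np.load("F1.npy")
q0=np.array(manip.solve_ik(rp(.0883,.0563,.081),ori(TH-5)))
q1=np.array(manip.solve_ik(rp(.0883,.0563,.081),ori(TH-15)))
print((q1-q0).round(3),q0.round(3))
for d in range(5,75,5):
    q=q0.copy();q[5]+=np.radians(d)
    manip.set_joints(q)
    f=FL(manip,3)-F0
    print(d,f.round(2),(PL(manip,2)*1e3).round(1),round(manip.get_time(),1))
    if abs(f[5])>.6 or np.abs(f[:3]).max()>12: print("stop");break
E
```

```text
[0.    0.    0.    0.    0.    0.175] [-0.1    0.646  1.725 -0.     0.771  0.029]
5 [-0.14  0.49  3.65 -0.18 -0.09 -0.06] [88.3 56.5 81.3] 42.3
10 [ 0.66  0.53  4.67 -0.12 -0.08 -0.1 ] [88.3 56.6 81.2] 42.6
15 [ 0.38  0.54  5.56 -0.08 -0.16 -0.12] [88.3 56.6 81.2] 42.9
20 [ 0.5   0.9   5.28 -0.04 -0.18 -0.09] [88.3 56.7 81.2] 43.2
25 [ 0.89  0.92  5.66 -0.01 -0.2  -0.09] [88.4 56.7 81.2] 43.5
30 [ 1.09  2.07  5.56  0.19 -0.22 -0.1 ] [88.3 56.8 81.3] 43.8
35 [ 1.51  2.52  5.59  0.24 -0.22 -0.06] [88.4 56.9 81.3] 44.0
40 [ 1.79  2.9   4.93  0.33 -0.21 -0.1 ] [88.4 56.9 81.3] 44.3
45 [ 2.02  2.95  5.17  0.32 -0.26 -0.05] [88.4 56.9 81.3] 44.6
50 [ 1.46  3.45  5.03  0.36 -0.27 -0.07] [88.4 57.  81.3] 44.9
55 [ 1.38  3.2   5.22  0.39 -0.27 -0.06] [88.4 57.  81.3] 45.2
60 [ 1.1   3.2   5.13  0.38 -0.25 -0.05] [88.4 57.  81.3] 45.5
65 [ 1.93  3.5   5.17  0.37 -0.27 -0.01] [88.4 57.  81.3] 45.8
70 [ 1.14  2.73  5.31  0.29 -0.33 -0.04] [88.4 56.8 81.2] 46.1
```

```bash
python3 - <<'E'
from rig import manip
from h import *
F0=np.load("F1.npy")
q0=np.array(manip.get_joint_positions());b=FL(manip,6)-F0;print(b.round(2),q0[5])
for d in range(1,8):
    q=q0.copy();q[5]+=np.radians(d)
    manip.set_joints(q)
    f=FL(manip,4)-F0
    print(d,f.round(2),manip.get_width(),round(manip.get_time(),1))
    if abs(f[5]-b[5])>.25: print("stop");break
c=manip.camera("scene");crop(c,180,150,110,80,7,"pics/s7.png")
c=manip.camera("side");crop(c,230,180,110,80,7,"pics/d7.png")
E
```

```text
[ 1.51  2.79  5.19  0.29 -0.34 -0.03] 1.2448367172854071
1 [ 3.12  1.4   4.81  0.11 -0.57  0.2 ] 0.010903891819479846 46.4
2 [ 3.9   1.03  5.37 -0.   -0.75  0.31] 0.011348928983888434 46.7
stop
```

View pics/s7.png

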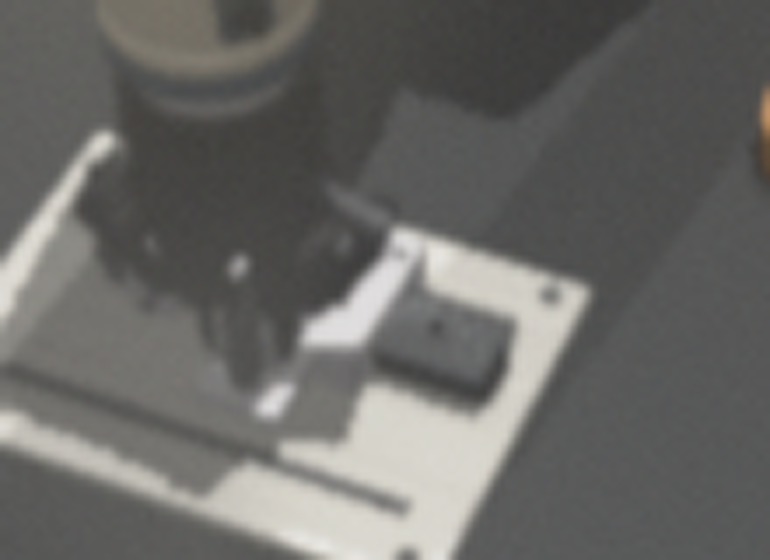

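View pics/d7.png

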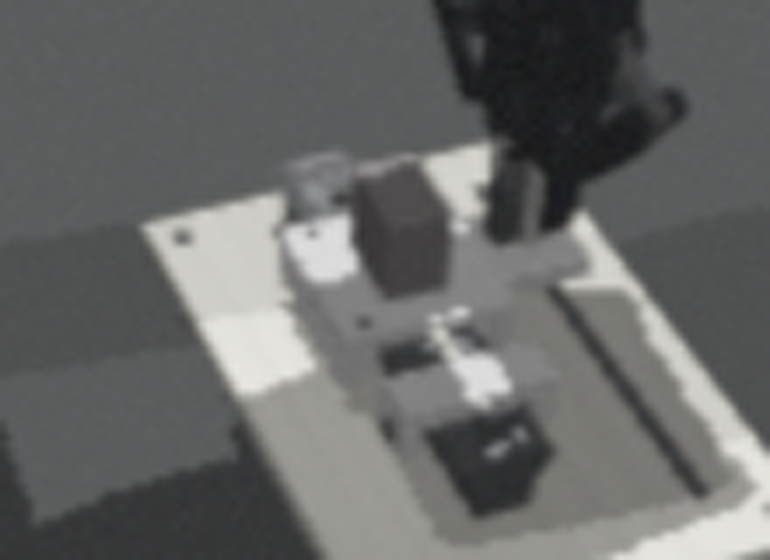

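```bash
python3 - <<'E'
from rig import manip
import pickle;from h import *
F0=np.load("F1.npy")
q=np.array(manip.get_joint_positions());q[5]-=np.radians(1.2);manip.set_joints(q)
print((FL(manip,4)-F0).round(2))
manip.command_gripper(.034);print(manip.get_width(),(FL(manip,5)-F0).round(2))
o=manip.get_ee_rot();p=manip.get_position()
manip.servo_line([p[0],p[1],.17],o,rate=.12)
manip.move_to(rp(.07,.03,.20),ori(TH));manip.hold(.1)
p,r=manip.get_position(),manip.get_ee_rot()
c=manip.camera("wrist");c["T"]=wT(c,p,r)
pickle.dump(c,open("c8.pkl","wb"))
c["image"]=cv2.convertScaleAbs(c["image"],alpha=1.5);crop(c,110,90,220,165,3.6,"pics/w8.png")
print(manip.get_time())
E
```

```text
[ 1.99  1.94  5.65  0.1  -0.38  0.12]
0.033826087408936535 [-0.27  0.03  0.03 -0.   -0.02  0.01]
49.6917
```

View pics/w8.png

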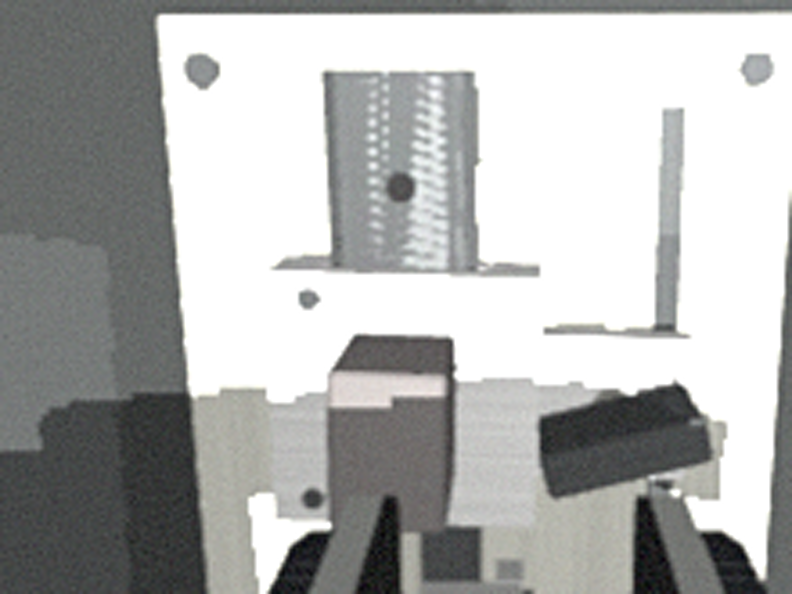

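```bash
python3 - <<'E'
import pickle;from h import *
c=pickle.load(open("c8.pkl","rb"))
f=lambda q:(np.array(q)+.5)/3.6-.5+[110,90]
L=lambda q,z:np.array([loc(x) for x in onz(c,f(q),z,c["T"])])
print("rear",L([(273,270),(540,274)],.050)*1e3)
B=L([(330,373),(452,373)],.09);print("block rear top",B*1e3)
K=L([(541,462),(553,497),(712,460),(697,418)],.089);print(K*1e3,K.mean(0))
for a,b in((0,3),(1,2)):
    d=K[b]-K[a];print("edge angle from rail x (cw rad)",np.arctan2(d[0],d[1]), np.pi/2+np.arctan2(d[0],d[1]))
print("mouth",L([(325,72),(477,72)],.04)*1e3)
E
```

```text
rear [[ 50.45422752 -32.93123466  50.        ]
 [ 51.53926767  36.18744045  50.        ]]
block rear top [[ 66.79421148 -12.15851155  90.        ]
 [ 66.80866629  15.47506475  90.        ]]
[[88.66413807 35.78249673 89.        ]
 [97.43236079 38.6556642  89.        ]
 [88.18912051 75.59876732 89.        ]
 [77.89540687 71.63738599 89.        ]] [0.08804526 0.05541858 0.089     ]
edge angle from rail x (cw rad) -0.29177057904041737 1.279025747754479
edge angle from rail x (cw rad) -0.2451688226415772 1.3256275041533194
mouth [[  1.10047656 -18.7847022   40.        ]
 [  1.12053066  20.03566488  40.        ]]
```

```bash
python3 - <<'E'
import pickle;from h import *
for n,us in(("c6.pkl",None),("c8.pkl",None)):
    c=pickle.load(open(n,"rb"));c["image"]=cv2.convertScaleAbs(c["image"],alpha=1.5) if n=="c6.pkl" else c["image"]
    crop(c,130,90,120,150,5.2 if 0 else 4,f"pics/cmp_{n[:2]}.png")
    # predicted px for s=88.4
    pts=np.array([rp(.0534,-.036,.05),rp(.0534,.036,.05),rp(.0684,-.014,.09),rp(.0684,.014,.09),rp(0,-.02,.04),rp(0,.02,.04),rp(-.015,-.07,.012)])
    print(n,((proj(c,pts,c["T"])-[130,90]+.5)*4).round(0).tolist())
a=cv2.imread("pics/cmp_c6.png");b=cv2.imread("pics/cmp_c8.png");cv2.imwrite("pics/cmp.png",cv2.resize(np.hstack([a[:560,:400],b[:560,:400]]),None,fx=1,fy=1))
E
```

```text
c6.pkl [[41.0, 350.0], [399.0, 350.0], [91.0, 487.0], [254.0, 487.0], [113.0, 74.0], [316.0, 74.0], [-84.0, 2.0]]
c8.pkl [[212.0, 313.0], [520.0, 313.0], [279.0, 423.0], [416.0, 422.0], [276.0, 76.0], [450.0, 75.0], [93.0, 14.0]]
```

View pics/cmp.png

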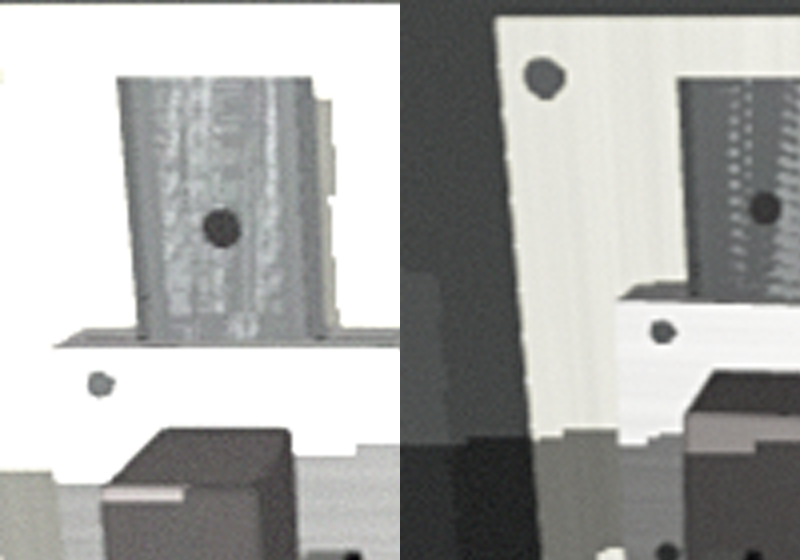

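Wrist view: the knob bar runs from (541,462) to (712,418) in the crop, about 1.30 rad, so it is tight. The rear edge and block look about 2 mm further back than before I turned the knob, which uses up much of the 3.5 mm pin reach. I'll nudge the block gently from behind with the fingers closed.

```bash
python3 - <<'E'
from rig import manip
from h import *
o=ori(TH)
manip.command_gripper(.0,40)
manip.move_to(rp(.040,.0005,.13),o)
manip.servo_line(rp(.040,.0005,.082),o,rate=.1);manip.hold(.1)
F0=FL(manip,6);np.save("F2.npy",F0);print(F0.round(2),manip.get_width(),manip.get_time())
manip.servo_line(rp(.051,.0005,.082),o,rate=.06)
s=.051
while s<.064:
    s+=.0004
    manip.servo_line(rp(s,.0005,.082),o,rate=.02)
    f=FL(manip,2)-F0
    if f[0]<-1.5: print(round(s*1e3,1),f[:3].round(1),(PL(manip,2)*1e3).round(2))
    if f[0]<-6 or manip.get_time()>62:break
print((FL(manip,4)-F0).round(2),(PL(manip,4)*1e3).round(2),manip.get_time())
E
```

```text
[ 0.45  0.12  0.12 -0.01  0.01  0.01] -0.000210401419868797 51.325
55.8 [-1.6  0.2 -0.1] [55.83  0.51 82.  ]
56.6 [-2.9 -0.7 -0.4] [56.39  0.45 82.01]
57.0 [-5.5 -1.3  1.8] [56.74  0.37 82.06]
57.4 [-5.7 -1.4  3.1] [57.15  0.32 82.06]
57.8 [-5.2 -2.2  2.2] [57.53  0.3  82.05]
58.2 [-6.3 -1.7  3. ] [57.92  0.31 82.07]
[-4.85 -1.71  2.82 -0.28  0.82 -0.08] [57.92  0.31 82.06] 56.625
```

```bash
python3 - <<'E'
from rig import manip
from h import *
o=ori(TH);F0=np.load("F2.npy")
s=.0582
while s<.0625:
    s+=.0003
    manip.servo_line(rp(s,.0003,.082),o,rate=.02)
    f=FL(manip,2)-F0
    print(round(s*1e3,1),f[:3].round(1),(PL(manip,1)*1e3).round(2))
    if f[0]<-8.5 or manip.get_time()>61.5:break
print((FL(manip,3)-F0).round(2),(PL(manip,3)*1e3).round(2),manip.get_time())
E
```

```text
58.5 [-5.6 -1.4  2.7] [58.26  0.2  82.07]
58.8 [-6.4 -1.3  2.4] [58.39  0.2  82.07]
59.1 [-7.9 -1.7  2.8] [58.46  0.23 82.13]
59.4 [-9.3 -1.3  3.3] [58.53  0.28 82.17]
[-9.26 -1.19  3.12 -0.19  1.42 -0.06] [58.53  0.27 82.16] 57.775
```

```bash
python3 - <<'E'
from rig import manip
import pickle;from h import *
o=ori(TH);F0=np.load("F2.npy")
manip.servo_line(rp(.056,.0003,.082),o,rate=.03)
manip.servo_line(rp(.042,.0003,.082),o,rate=.08)
print((FL(manip,3)-F0).round(2))
manip.servo_line(rp(.042,.0003,.15),o,rate=.15)
manip.move_to(rp(.07,.03,.20),o);manip.hold(.1)
p,r=manip.get_position(),manip.get_ee_rot()
c=manip.camera("wrist");c["T"]=wT(c,p,r)
pickle.dump(c,open("c9.pkl","wb"))
c["image"]=cv2.convertScaleAbs(c["image"],alpha=1.5);crop(c,130,90,200,150,4,"pics/w9.png")
pts=np.array([rp(.0534,-.036,.05),rp(.0534,.036,.05),rp(.0684,-.014,.09),rp(.0684,.014,.09)])
print(((proj(c,pts,c["T"])-[130,90]+.5)*4).round(0).tolist())
c=manip.camera("scene");cv2.imwrite("pics/s9.png",c["image"][:,:,::-1])
print(manip.get_time())
E
```

```text
[-1.03  0.53 -0.12  0.02 -0.01 -0.04]
[[219.0, 315.0], [528.0, 315.0], [286.0, 425.0], [424.0, 425.0]]
59.5583
```

View pics/w9.png

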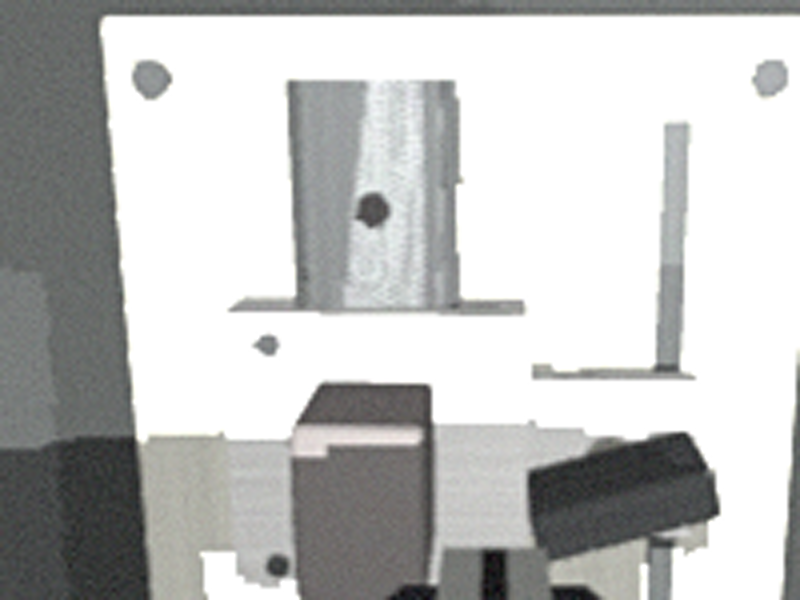

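View pics/s9.png

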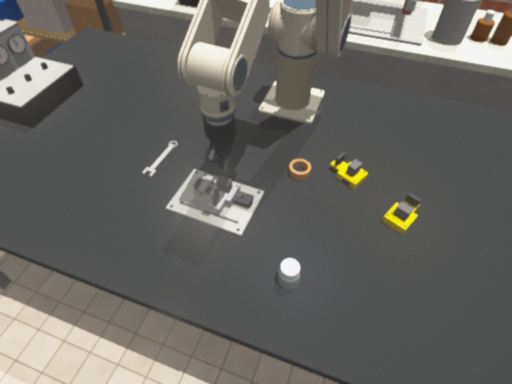

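The wrist view shows the carriage back at home: rear edge at row 311 (predicted 315), block edge at 426 (predicted 425), the same residuals as when first pushed home. The knob is still at its tight angle and the bystanders haven't moved.

```bash
python3 - <<'E'
from rig import manip
manip.sign_off();print(manip.get_time())
E
```

```text
the job is handed in; nothing more can be done
the job is handed in; nothing more can be done
```

The carriage is on the rail against the end stop, the clamp knob is tight, and I handed the job in at about 60 s of the 72 s allowed.

- **Sliding on:** I gripped the aluminium carriage by its block and slid it on flared end first. Contact forces stayed around 5 N or less.
- **Pushing home:** it came up solid with its front 123.4 mm past the open end, matching the camera estimate of 123.5 mm. I pressed it there with about 10 N.
- **Clamp knob:** I turned it clockwise until it met its hard stop. The camera put it at about 1.28–1.33 rad.
- **Setback:** after the knob turn the carriage sat about 2 mm off the stop screw, still within the spring pin's 3.5 mm reach. With closed fingers I pushed it forward about 2 mm until it stalled again at about 9 N, then backed off.
- **Last checks:** the final wrist view agreed with the first home position to about 1 mm. The carriage looked straight, and the knob was unchanged by eye. The tape roll, jar and wrench appeared in place in the last scene picture.

I could not read the contact with the spring pin directly. That part rests on the stall and the camera match.

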